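Load the warming blocks of an embryology bench

TASK

Load the warming blocks for the next procedure: put the large round dish, the small round dish, the square bottle and the chamber slide each into the aluminium block whose recess matches its shape and size, lying or standing flat on the recess floor. Keep them upright, set them down gently without dropping them, let go of them all, and leave the amber jar and the timer where they are.

Things in the scene. Friction and masses are not known exactly. Their poses are not given: they have to be found in the camera images.
- large_dish: The larger of the two round dishes: pale plastic disc with a ringed lid, 60 mm in diameter, 18 mm high, about 35 g. Loose, closed. Origin at the centre of its underside, z up.
- small_dish: The smaller of the two round dishes: pale plastic disc with a ringed lid, 36 mm in diameter, 16 mm high, about 18 g. Loose, closed. Origin at the centre of its underside, z up.
- medium_bottle: Square plastic medium bottle standing upright: body 46 x 46 mm and 62 mm high with a white paper band, above it a round white screw cap 30 mm in diameter from 72 to 96 mm height (total height 96 mm), about 120 g. Loose, closed. Origin at the centre of its underside, z up. x and y along the sides of the square body.
- chamber_slide: Oblong pale plastic chamber slide with four square wells in a row on top: 76 mm long (its x), 26 mm wide (its y), 16 mm high, about 30 g. Loose, closed. Origin at the centre of its underside, z up.
- block_large_round: Fixed aluminium block, 96 x 96 mm and 20 mm high, with one recess 4 mm deep in the middle of its top, its floor lined dark (recess floor 16 mm above the bench): a large round recess 74 mm in diameter, for the large round dish. Origin at the centre of the block's underside on the bench, straight below the recess centre; z up; x and y along the block's sides.
- block_small_round: Fixed aluminium block, 96 x 96 mm and 20 mm high, with one recess 4 mm deep in the middle of its top, its floor lined dark (recess floor 16 mm above the bench): a small round recess 50 mm in diameter, for the small round dish. Origin at the centre of the block's underside on the bench, straight below the recess centre; z up; x and y along the block's sides.
- block_square: Fixed aluminium block, 96 x 96 mm and 20 mm high, with one recess 4 mm deep in the middle of its top, its floor lined dark (recess floor 16 mm above the bench): a square recess 60 x 60 mm, sides parallel to the block's, for the square bottle. Origin at the centre of the block's underside on the bench, straight below the recess centre; z up; x and y along the block's sides.
- block_oblong: Fixed aluminium block, 96 x 96 mm and 20 mm high, with one recess 4 mm deep in the middle of its top, its floor lined dark (recess floor 16 mm above the bench): an oblong recess 90 mm long (along the block's x) and 40 mm wide (along its y), for the chamber slide. Origin at the centre of the block's underside on the bench, straight below the recess centre; z up; x and y along the block's sides.
- amber_jar: Bystander, to be left alone: amber glass jar with a black cap standing on the bench, 34 mm in diameter, 52 mm high. Loose. Origin at the centre of its underside.
- timer: Bystander, to be left alone: flat grey lab timer with a small display and three black keys, 50 mm (its x) x 62 mm (its y), 18 mm high. Loose. Origin at the centre of its underside.
There are look-alikes about, which are no part of the job. What is shaped like the chamber_slide but blue or yellow is not meant.

How it is judged:
By the outcome, as a careful person would: the job done as asked, in the order asked, and still so for the second after the job is handed in, with the robot touching nothing.
It also fails if it takes over 99 s, if anything falls off the work surface, if the arm or the gripper's body presses on something with over 40 N, if the wrist force passes 120 N, or if a joint passes its speed limit or range.

ROBOT

A 6-joint arm with a two-finger parallel gripper is mounted at the origin on the work surface. World frame = base frame: x ahead of the robot, y to its left, z up, the work surface at z = 0. Lengths are in m, angles in rad, forces in N, time in s.
With the tool pointing down it reaches from about 0.25 to 0.775 m from the base axis. Payload 4 kg.
Tool frame: the origin (TCP) lies on the centre line of the jaws, within the pads' length; the fingertips stand 17 mm ahead of it and the grasp point (between the pads) lies 2 mm behind it; z points along the fingers, y is the line along which they close (so a half turn about z gives the same grasp; the last joint's range is limited). The gripper opens to 94 mm and grips with 3 to 60 N. Pads are 16 mm wide; open, the fingers measure 119 mm over their backs; the gripper's body (75 mm by 177 mm) begins 78 mm behind the grasp point.
Start: joints at [-1.445, 0.087, 1.371, -0, 1.684, -0.103], TCP at [0.125, -0.536, 0.223] pointing down, gripper open.
Joint ranges: [-3.1, 3.1], [-0.76, 2.03], [0.27, 2.55], [-1.08, 4.22], [0.17, 2.65], [-2.57, 2.57]. Speed limits (rad/s): [2.79, 2.79, 3.14, 3.14, 3.14, 3.14].

INTERFACE

Orientations are given as [roll, pitch, yaw] about the fixed x, y, z axes, in that order (R = Rz(yaw) Ry(pitch) Rx(roll)).
In Python, from bench import robot gives the robot as it stands.
- The arm moves only by the tool servo_tool, never from a script. Its argument "plan" is a list of rows, each a list of 7 numbers: the shift along the tool's x, y, z normalised to -1 to 1, where 1 is 0.1 m, then the turn, a rotation vector about the tool's x, y, z normalised to -1 to 1, where 1 is pi/2 rad, then the finger opening in mm, from 0 to 94. In form: [[x, y, z, ax, ay, az, gripper], ...]. A call has 1 to 12 rows; each row is the pose to reach, as a shift and turn from the pose commanded when the call began, along the tool's axes at that moment; what a row does not reach only later rows make up. A row lasts 1/12 s, in which the tool goes at most 41.7 mm and 7.16 degrees, less where a joint would pass 70% of its speed; a pose out of reach is approached as far as the arm can. A call with a number of a shift or a turn outside -1 to 1 is refused whole. A call with a gripper value outside its range is refused whole. The fingers move at their own pace and stop on an object; the grip force is fixed at half the most. Time passes only in rows, so rows that repeat a pose let the fingers close. It gives the time, the measured TCP pose, the force, the opening and the grip force at its end, in the units of the state.
- robot.get_obs(): the state, without advancing time (a new reading comes with each control period).
- robot.snapshot(name): name is "scene" or "side" or "wrist"; returns the picture (480x640x3 uint8, red, green, blue); there is no depth.
- robot.camera_params(name): a dict with "camera_matrix" (3x3 intrinsics, pixels), "distortion" ([k1, k2, p1, p2, k3] as OpenCV has them; the pictures are not rectified), "rvec" (rotation vector, rad) and "tvec" (3), from world to camera coordinates, as OpenCV has them; the wrist camera has in their place "tool_from_camera" (4x4, takes a point from camera to tool coordinates, whose origin is the TCP and whose axes are the flange's). Camera axes: x right, y down, z forward; pixel columns grow to the right and rows downward; lengths in m; the calibration is good to about 2 mm. A picture is of the moment at which its call begins: read the wrist's pose just before it. camera_params takes no time and is no camera call.
- robot.close_job(): hands the job in; it is judged then, once.
Trained networks look in the newest picture that a camera, given by its name, has taken for a name from the list of things; names that differ only in an ending like _2 or _b are one class to them, and where a whole thing is asked for, a point or a joint stands for the part that bears it (a point fixed in the world has none). Each returns a list of dicts, best first, with "conf" (0 to 1); they miss things now and then, are a little off and sometimes report something else, mostly with a low value. They report only what shows in the picture. A call takes as long as a camera call. They do not tell look-alikes from the thing itself.
- robot.find_in(thing, camera): "extent" ([centre column, centre row, width, height] in pixels, round what is visible of it).
The state is a dict: "time": time; "joint_positions": joint angles; "qvel": joint speeds; "joint_torque": joint torques, N m; "tool_pos": TCP position; "ee_rot": TCP orientation; "wrist_force": force on the tool from outside, world axes, zero at the start; "wrist_torque": the same for the moment, N m; "width": finger opening in m; "finger_force": force on a finger pad.
Only numpy, scipy, OpenCV 4.12 (cv2) and the standard library are available. Lean on these libraries where they do the work, as an engineer would, in place of code of your own. Each camera call takes 0.05 s, during which the arm holds its last target. There are 200 camera calls.

## Working session

There is one attempt and no reset: what is moved stays moved. The work goes in short steps, Python scripts to look and compute and a tool call to move; the robot and the scene stay as the last step left them, time stands still between calls to the robot, and variables do not carry over. Pictures are saved under pics/ and viewed, at most 14 in all, crops included, and the job is handed in when it is done.

Besides the shell and the picture viewer there is one more tool, called after "Request:" as name(argument=value, ...) on one line, values as JSON. servo_tool: Moves the arm, as the interface text tells. Scaled input: -1 to 1 covers 0.1 m each way for a shift and pi/2 rad each way for a turn. Its arguments: {"type":"object","properties":{"plan":{"type":"array","items":{"type":"array","items":{"type":"number"}}}},"required":["plan"]}

```bash
mkdir -p pics; ls
python3 - <<'E'
from bench import robot
import cv2,numpy as np
o=robot.get_obs();print(o['time'],o['tool_pos'],o['ee_rot'],o['width'])
for c in ['scene','side','wrist']:
    im=robot.snapshot(c);cv2.imwrite(f'pics/{c}0.png',im[:,:,::-1])
    p=robot.camera_params(c);print(c,{k:np.round(v,4).tolist() for k,v in p.items()})
for t in ['large_dish','small_dish','medium_bottle','chamber_slide','block_large_round','block_small_round','block_square','block_oblong','amber_jar','timer']:
    for d in robot.find_in(t,'scene')[:4]: print(t,np.round(d['extent']),round(d['conf'],2))
E
```

```text
pics
0.0 [ 0.1246627  -0.53516186  0.22132742] [-3.13942948e+00 -1.90189510e-04  2.28755649e-01] 0.09395006667912023
scene {'camera_matrix': [[542.0528, 0.0, 319.1276], [0.0, 542.0528, 239.7593], [0.0, 0.0, 1.0]], 'distortion': [-0.0289, 0.0, 0.0, 0.0, 0.0], 'rvec': [0.6781, 2.6127, -1.1309], 'tvec': [0.5132, -0.1499, 1.4341]}
side {'camera_matrix': [[467.0416, 0.0, 312.1101], [0.0, 467.0416, 237.5909], [0.0, 0.0, 1.0]], 'distortion': [-0.1045, 0.0, 0.0, 0.0, 0.0], 'rvec': [2.125, -0.3616, 0.2183], 'tvec': [-0.556, 0.1207, 0.7919]}
wrist {'camera_matrix': [[374.9108, 0.0, 325.4826], [0.0, 374.9108, 231.7321], [0.0, 0.0, 1.0]], 'distortion': [-0.0054, 0.0, 0.0, 0.0, 0.0], 'tool_from_camera': [[-0.0005, -0.9594, -0.2821, 0.0826], [1.0, -0.0007, 0.0006, 0.0009], [-0.0008, -0.2821, 0.9594, -0.1627], [0.0, 0.0, 0.0, 1.0]]}
small_dish [338. 306.  18.  17.] 0.53
medium_bottle [307. 157.  20.  40.] 0.93
chamber_slide [251. 158.  26.  20.] 0.74
chamber_slide [254. 182.  33.  16.] 0.55
chamber_slide [206. 185.  21.  26.] 0.51
block_large_round [387. 371.  71.  65.] 0.9
block_small_round [370. 236.  62.  39.] 0.68
block_square [316. 260.  59.  49.] 0.57
block_oblong [464. 330.  72.  49.] 0.91
amber_jar [415. 271.  20.  29.] 0.92
amber_jar [304. 157.  22.  44.] 0.47
timer [276. 218.  24.  15.] 0.71
```

View pics/scene0.png

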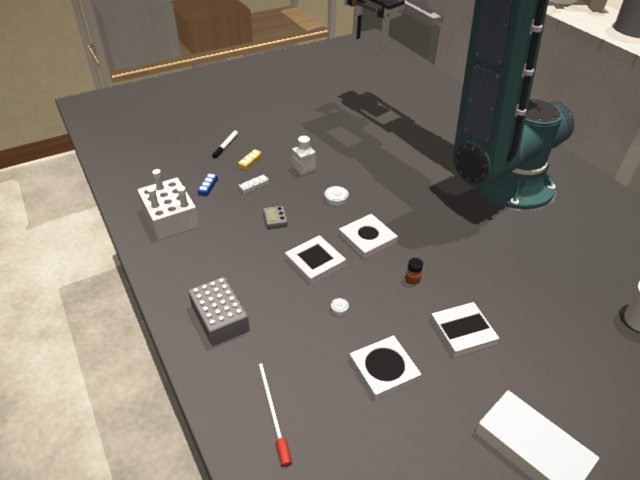

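View pics/side0.png

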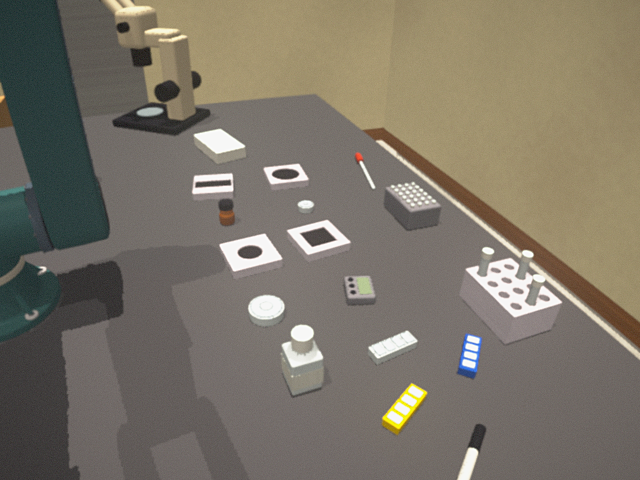

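Scene picture: large dish (337,195), small dish (340,307), bottle (304,157). There are three slide-like things: white (254,184), blue (207,184) and yellow (250,159), and I choose the white one. The blocks are small round (369,235), square (316,258), oblong (465,328) and large round (386,365). Next I rectify both views onto the top plane and measure.

```bash
cat > h.py <<'E'
import cv2,numpy as np
from bench import robot
from scipy.spatial.transform import Rotation as R
def proj(c,P):
    p=robot.camera_params(c)
    return cv2.projectPoints(np.asarray(P,float).reshape(-1,1,3),np.array(p['rvec']),np.array(p['tvec']),np.array(p['camera_matrix']),np.array(p['distortion']))[0][:,0]
def back(c,uv,z,obs=None):
    p=robot.camera_params(c);K=np.array(p['camera_matrix']);d=np.array(p['distortion'])
    n=cv2.undistortPoints(np.asarray(uv,float).reshape(-1,1,2),K,d)[:,0];r=np.c_[n,np.ones(len(n))]
    if c=='wrist':
        T=np.array(p['tool_from_camera']);Rt=R.from_euler('xyz',obs['ee_rot']).as_matrix()
        A=Rt@T[:3,:3];C=Rt@T[:3,3]+obs['tool_pos']
    else:
        A=cv2.Rodrigues(np.array(p['rvec']))[0].T;C=-A@np.array(p['tvec'])
    D=r@A.T
    return C+D*((z-C[2])/D[:,2])[:,None]
def ortho(c,im,z,x0,x1,y0,y1,s=0.001):
    xs=np.arange(x0,x1,s);ys=np.arange(y0,y1,s);X,Y=np.meshgrid(xs,ys)
    m=proj(c,np.stack([X,Y,0*X+z],-1)).reshape(*X.shape,2).astype(np.float32)
    return cv2.remap(im,m[...,0],m[...,1],cv2.INTER_CUBIC)
E
python3 - <<'E'
from h import *
px={'ld':(337,193),'sd':(340,305),'bot':(304,150),'slide':(254,183),'blkS':(369,233),'blkSq':(316,257),'blkO':(465,326),'blkL':(386,363),'jar':(415,280),'timer':(276,216)}
for k,v in px.items(): print(k,np.round(back('scene',[v],.02)[0],3))
S=cv2.imread('pics/scene0.png');D=cv2.imread('pics/side0.png')
a=[ortho(c,i,.02,.1,.8,-.55,.45,.00125) for c,i in(('scene',S),('side',D))]
o=np.hstack(a)[:, :]
for k in range(7):
  for q in (0,560): cv2.putText(o,f'{.1+.1*k:.1f}',(q+80*k,10),0,.35,(0,255,255))
for k in range(10): cv2.putText(o,f'{-.55+.1*k:.2f}',(0,80*k+4),0,.35,(0,255,0))
cv2.imwrite('pics/ortho.png',cv2.resize(o,(800,571)))
E
```

```text
ld [ 0.445 -0.164  0.02 ]
sd [0.627 0.153 0.02 ]
bot [ 0.427 -0.373  0.02 ]
slide [ 0.611 -0.301  0.02 ]
blkS [ 0.457 -0.     0.02 ]
blkSq [0.603 0.009 0.02 ]
blkO [0.44  0.317 0.02 ]
blkL [0.625 0.312 0.02 ]
jar [0.453 0.17  0.02 ]
timer [ 0.619 -0.157  0.02 ]
```

View pics/ortho.png

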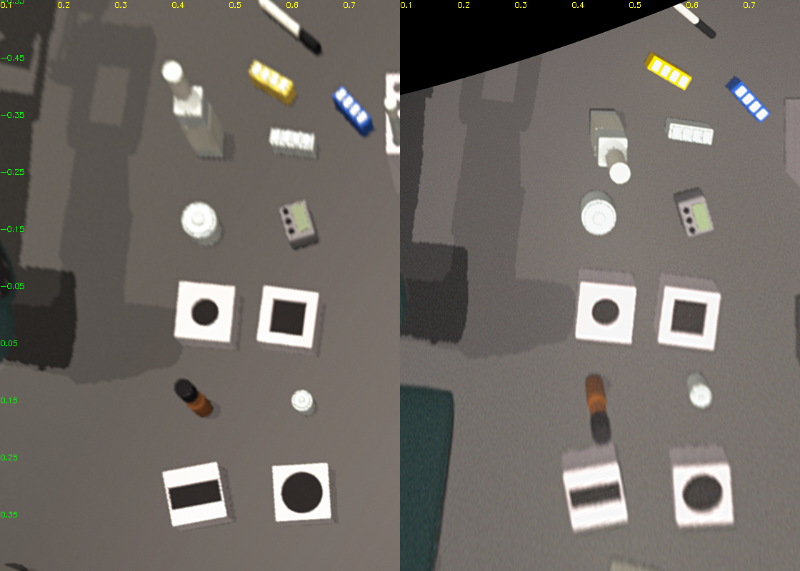

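The rectified views show the same layout in both cameras. I measure contours at each object's top height.

Run:
```python
from h import *
I={'scene':cv2.imread('pics/scene0.png'),'side':cv2.imread('pics/side0.png')}
T={'ld':(.447,-.164,.018,.06),'sd':(.627,.153,.016,.045),'slide':(.603,-.305,.016,.055),'blkS':(.457,0,.02,.065),'blkSq':(.603,.007,.02,.065),'blkO':(.44,.317,.02,.07),'blkL':(.625,.312,.02,.065)}
tiles=[]
for k,(x,y,z,h) in T.items():
  for c in I:
    o=ortho(c,I[c],z,x-h,x+h,y-h,y+h,.0005)
    g=cv2.cvtColor(o,6)
    sel=[]
    t,b=cv2.threshold(cv2.GaussianBlur(g,(3,3),0),0,255,8) if 'blk' not in k else cv2.threshold(g,190,255,0)
    cs,_=cv2.findContours(b,0,1);m=max(cs,key=cv2.contourArea);(u,v),(w,hh),a=cv2.minAreaRect(m)
    print(k,c,'rect',np.round([x-h+u*.0005,y-h+v*.0005,w*.0005,hh*.0005],4),round(a,1),end=' ')
    cv2.drawContours(o,[m],-1,(0,0,255),1)
    if 'blk' in k:
      b2=((g<90)*255).astype(np.uint8);M=np.zeros_like(g);cv2.drawContours(M,[m],-1,255,-1)
      cs,_=cv2.findContours(b2&M,0,1);m=max(cs,key=cv2.contourArea);(u,v),(w,hh),a=cv2.minAreaRect(m)
      print('rec',np.round([x-h+u*.0005,y-h+v*.0005,w*.0005,hh*.0005],4),round(a,1),end='')
      cv2.drawContours(o,[m],-1,(0,255,0),1)
    print()
    tiles.append(cv2.resize(o,(114,190) if 0 else (190,190)))
tiles+= [np.zeros_like(tiles[0])]*2
cv2.imwrite('pics/tiles.png',np.vstack([np.hstack(tiles[i*4:i*4+4]) for i in range(4)])[:760] if 0 else cv2.resize(np.vstack([np.hstack(tiles[i*6:i*6+6]+[np.zeros_like(tiles[0])]*(6-len(tiles[i*6:i*6+6]))) for i in range(3)]),(800,400)))
# bottle: cap top in both views
for c,z in (('scene',.096),('side',.096),('scene',.062),('side',.062)):
  print(c,z,[np.round(p[:2],4) for p in back(c,[(304,140)] if c=='scene' else [(302,335)],z)])
cv2.imwrite('pics/bot.png',np.hstack([cv2.resize(ortho(c,I[c],z,.37,.5,-.42,-.28,.0005),None,fx=1.5,fy=1.5) for c,z in (('scene',.096),('side',.096))]))
```

```text
ld scene rect [ 0.4463 -0.1672  0.0622  0.0601] 45.0 
ld side rect [ 0.4478 -0.1682  0.0615  0.0605] 90.0 
sd scene rect [0.6262 0.1482 0.0368 0.0361] 45.0 
sd side rect [0.6284 0.1494 0.0388 0.0385] 24.0 
slide scene rect [ 0.6085 -0.312   0.0781  0.0302] 8.1 
slide side rect [ 0.6105 -0.3127  0.0781  0.0282] 8.5 
blkS scene rect [ 0.4576 -0.0048  0.0981  0.0985] 5.6 rec [ 0.4585 -0.0035  0.043   0.044 ] 90.0
blkS side rect [ 0.4597 -0.003   0.0995  0.1009] 5.6 rec [ 0.459 -0.005  0.039  0.044] 90.0
blkSq scene rect [0.6027 0.0044 0.0976 0.0986] 7.5 rec [0.6035 0.0057 0.0555 0.0553] 7.1
blkSq side rect [0.6055 0.0066 0.1    0.1007] 7.6 rec [0.6048 0.0044 0.0535 0.0507] 7.1
blkO scene rect [0.4402 0.3149 0.0976 0.0977] 79.4 rec [0.4406 0.3156 0.0366 0.0869] 79.6
blkO side rect [0.4413 0.3185 0.1046 0.0991] 79.5 rec [0.4413 0.3163 0.0233 0.0847] 79.8
blkL scene rect [0.6273 0.3113 0.0976 0.0976] 86.4 rec [0.628  0.312  0.0693 0.0702] 63.4
blkL side rect [0.6296 0.3155 0.1045 0.1009] 86.6 rec [0.629  0.3133 0.0569 0.064 ] 45.0
scene 0.096 [array([ 0.4592, -0.3128])]
side 0.096 [array([ 0.4581, -0.3249])]
scene 0.062 [array([ 0.4341, -0.3598])]
side 0.062 [array([ 0.4692, -0.2926])]
```

View pics/tiles.png

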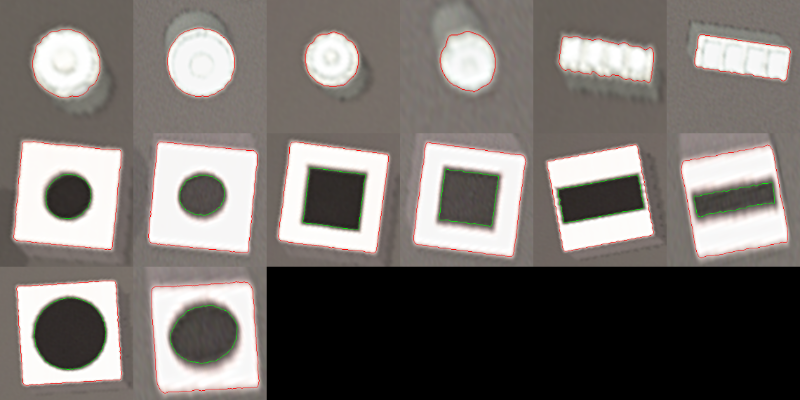

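View pics/bot.png

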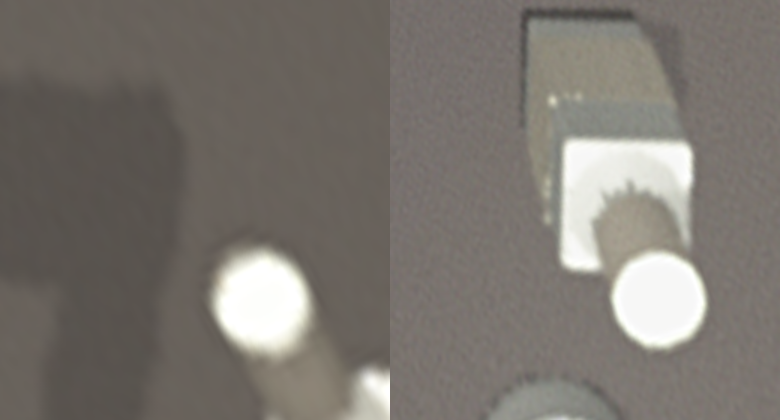

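Large dish (.447,-.168), small dish (.627,.149), slide (.6095,-.312) at 8.3° and bottle (.458,-.320) at about 1°. The blocks are large round (.628,.3125), small round (.4585,-.004), square (.604,.0055) at 7.5° and oblong (.441,.316) at -10.4°. Sizes and heights match the descriptions. Next I square the tool to world axes (yaw 0) and go over the large dish.

Request:
servo_tool(plan=[[1,0,0,0,0,0.146,94],[1,0,0,0,0,0.146,94],[1,0,0,0,0,0.146,94],[1,0,0,0,0,0.146,94]])

```text
time: 0.98
tool_pos: [0.2259, -0.5117, 0.2225]
ee_rot: [-3.141, -0.002, 0.004]
wrist_force: [-0.2, -0.1, -0.7]
width: 0.094
finger_force: 0.0
```

Request:
servo_tool(plan=[[0.56,-0.86,0,0,0,0,94],[0.56,-0.86,0,0,0,0,94],[0.56,-0.86,0,0,0,0,94],[0.56,-0.86,0,0,0,0,94]])

```text
time: 1.32
tool_pos: [0.2796, -0.4245, 0.2231]
ee_rot: [-3.141, -0.001, 0.004]
wrist_force: [-0.4, 0.1, 0.5]
width: 0.094
finger_force: 0.0
```

Request:
servo_tool(plan=[[0.56,-0.86,0,0,0,0,94],[0.56,-0.86,0,0,0,0,94],[0.56,-0.86,0,0,0,0,94],[0.56,-0.86,0,0,0,0,94]])

```text
time: 1.65
tool_pos: [0.3352, -0.3394, 0.223]
ee_rot: [3.141, -0.001, 0.003]
wrist_force: [-0.4, -0.9, 0.1]
width: 0.094
finger_force: 0.0
```

Request:
servo_tool(plan=[[0.56,-0.86,0,0,0,0,94],[0.56,-0.86,0,0,0,0,94],[0.56,-0.86,0,0,0,0,94],[0.56,-0.86,0,0,0,0,94]])

```text
time: 1.98
tool_pos: [0.3912, -0.2542, 0.2227]
ee_rot: [3.141, -0.001, 0.003]
wrist_force: [-0.9, 1.1, -1.3]
width: 0.094
finger_force: 0.0
```

Request:
servo_tool(plan=[[0.56,-0.865,0,0,0,0,94],[0.56,-0.865,0,0,0,0,94],[0.56,-0.865,0,0,0,0,94],[0.56,-0.865,0,0,0,0,94]])

```text
time: 2.32
tool_pos: [0.4474, -0.1682, 0.2224]
ee_rot: [3.141, -0.0, 0.002]
wrist_force: [0.1, -0.1, -0.1]
width: 0.0939
finger_force: 0.0
```

Request:
servo_tool(plan=[[0,0,1,0,0,0,94],[0,0,1,0,0,0,94],[0,0,1,0,0,0,94],[0,0,1,0,0,0,94],[0,0,1,0,0,0,94]])

```text
time: 2.73
tool_pos: [0.4452, -0.1705, 0.1218]
ee_rot: [3.141, 0.002, -0.003]
wrist_force: [0.4, -0.7, 1.4]
width: 0.094
finger_force: 0.0
```

```bash
cat >> h.py <<'E'
def wlook(name,z,h=.06,t=None,c=None):
    "rectify the wrist picture about the TCP (or point c) at height z, fit the largest bright blob"
    obs=robot.get_obs();im=robot.snapshot('wrist')[:,:,::-1].copy();cv2.imwrite(f'pics/{name}.png',im)
    p=robot.camera_params('wrist');T=np.array(p['tool_from_camera'])
    Rt=R.from_euler('xyz',obs['ee_rot']).as_matrix();A=Rt@T[:3,:3];C=Rt@T[:3,3]+obs['tool_pos']
    x,y=obs['tool_pos'][:2] if c is None else c
    a=np.arange(-h,h,.0005);X,Y=np.meshgrid(x+a,y+a)
    P=np.stack([X,Y,0*X+z],-1).reshape(-1,3)
    uv=cv2.projectPoints(P.reshape(-1,1,3),cv2.Rodrigues(A.T)[0],-A.T@C,np.array(p['camera_matrix']),np.array(p['distortion']))[0].reshape(*X.shape,2).astype(np.float32)
    o=cv2.remap(im,uv[...,0],uv[...,1],1);g=cv2.cvtColor(o,6)
    b=cv2.threshold(g,t or 0,255,0 if t else 8)[1]
    cs=cv2.findContours(b,0,1)[0];m=max(cs,key=cv2.contourArea);(u,v),(w,hh),an=cv2.minAreaRect(m)
    cv2.drawContours(o,[m],-1,(0,0,255),1);cv2.imwrite(f'pics/{name}_o.png',cv2.resize(o,(480,480)))
    print(name,'tcp',np.round(obs['tool_pos'],4),'blob',np.round([x-h+u*.0005,y-h+v*.0005,w*.0005,hh*.0005],4),round(an,1),'fov',uv.min((0,1)),uv.max((0,1)))
E
python3 -c "
from h import *
wlook('w_ld',.018)"
```

```text
w_ld tcp [ 0.4452 -0.1705  0.1218] blob [ 0.4469 -0.173   0.0531  0.0585] 56.3 fov [238.67169 155.75323] [409.52002 309.99698]
```

View pics/w_ld_o.png

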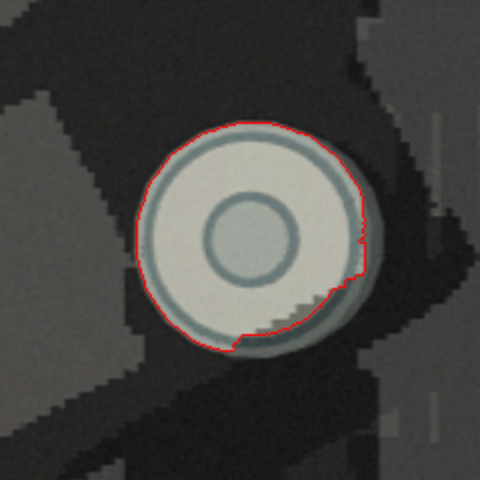

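Close crop: the large ringed dish is centred about 3 mm ahead of the TCP in x and aligned in y, so the choice is confirmed. Now I grasp it with the tips about 7 mm up, to clear the block on release.

Request:
servo_tool(plan=[[0.02,0,0.4,0,0,0,94],[0.02,0,0.7,0,0,0,94],[0.02,0,0.85,0,0,0,94],[0.02,0,0.93,0,0,0,94],[0.02,0,0.98,0,0,0,94],[0.02,0,0.98,0,0,0,94]])

```text
time: 3.28
tool_pos: [0.4492, -0.1697, 0.0257]
ee_rot: [3.14, -0.002, -0.001]
wrist_force: [0.3, -0.7, -0.1]
width: 0.0942
finger_force: 0.0
```

Request:
servo_tool(plan=[[0,0,0,0,0,0,75],[0,0,0,0,0,0,65],[0,0,0,0,0,0,60],[0,0,0,0,0,0,57],[0,0,0,0,0,0,54],[0,0,0,0,0,0,50],[0,0,0,0,0,0,50],[0,0,0,0,0,0,50]])

```text
time: 3.95
tool_pos: [0.4486, -0.1688, 0.0249]
ee_rot: [3.141, -0.001, -0.0]
wrist_force: [-0.2, 0.2, 1.9]
width: 0.0592
finger_force: 30.0
```

Request:
servo_tool(plan=[[0,0,-0.2,0,0,0,50],[0,0,-0.5,0,0,0,50],[0,0,-0.8,0,0,0,50],[0,0,-1,0,0,0,50],[0,0,-1,0,0,0,50]])

```text
time: 4.37
tool_pos: [0.4511, -0.17, 0.1296]
ee_rot: [3.137, -0.009, -0.0]
wrist_force: [0.9, -1.4, -0.6]
width: 0.0591
finger_force: 30.0
```

Request:
servo_tool(plan=[[0.36,-0.96,0,0,0,0,50],[0.36,-0.96,0,0,0,0,50],[0.36,-0.96,0,0,0,0,50],[0.36,-0.96,0,0,0,0,50]])

```text
time: 4.7
tool_pos: [0.4844, -0.0692, 0.1228]
ee_rot: [-3.139, 0.002, 0.004]
wrist_force: [-0.2, 1.1, -1.2]
width: 0.0591
finger_force: 30.0
```

Request:
servo_tool(plan=[[0.36,-0.96,0,0,0,0,50],[0.36,-0.96,0,0,0,0,50],[0.36,-0.96,0,0,0,0,50],[0.36,-0.96,0,0,0,0,50]])

```text
time: 5.03
tool_pos: [0.5205, 0.0259, 0.1229]
ee_rot: [-3.14, 0.002, 0.004]
wrist_force: [-0.8, 0.0, -0.5]
width: 0.0594
finger_force: 30.0
```

Request:
servo_tool(plan=[[0.36,-0.96,0,0,0,0,50],[0.36,-0.96,0,0,0,0,50],[0.36,-0.96,0,0,0,0,50],[0.36,-0.96,0,0,0,0,50]])

```text
time: 5.37
tool_pos: [0.5567, 0.1211, 0.1229]
ee_rot: [-3.141, 0.002, 0.003]
wrist_force: [-0.8, -0.7, -0.6]
width: 0.0592
finger_force: 30.0
```

Request:
servo_tool(plan=[[0.36,-0.96,0,0,0,0,50],[0.36,-0.96,0,0,0,0,50],[0.36,-0.96,0,0,0,0,50],[0.36,-0.96,0,0,0,0,50]])

```text
time: 5.7
tool_pos: [0.5929, 0.2164, 0.1229]
ee_rot: [3.141, 0.001, 0.002]
wrist_force: [-0.7, -0.2, -1.6]
width: 0.0592
finger_force: 30.0
```

Request:
servo_tool(plan=[[0.36,-0.96,0,0,0,0,50],[0.36,-0.96,0,0,0,0,50],[0.36,-0.96,0,0,0,0,50],[0.36,-0.96,0,0,0,0,50],[0.36,-0.96,0,0,0,0,50],[0.36,-0.96,0,0,0,0,50]])

```text
time: 6.2
tool_pos: [0.6285, 0.3083, 0.1238]
ee_rot: [3.139, 0.001, -0.003]
wrist_force: [0.1, -0.4, -0.3]
width: 0.0596
finger_force: 30.0
```

```bash
python3 -c "
from h import *
wlook('w_bl',.02,.075,190)
print(robot.get_obs()['tool_pos'])"
```

```text
w_bl tcp [0.6285 0.3083 0.1238] blob [0.6647 0.309  0.0925 0.0251] 86.5 fov [215.09134 133.70226] [432.1751  327.09744]
[0.62855774 0.30836018 0.12426287]
```

View pics/w_bl_o.png

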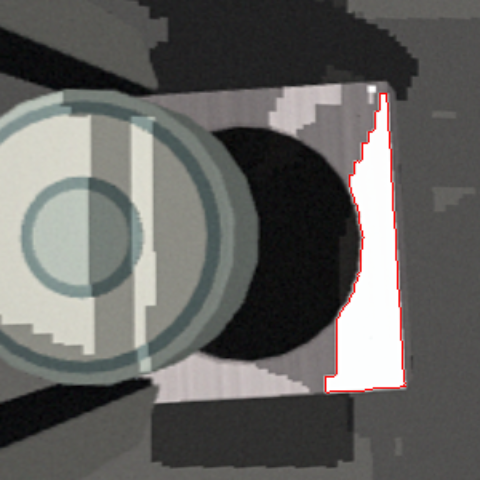

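The wrist view puts the recess centre within about 1 mm of the TCP (pixel ~(244,243), TCP at (240,240)). Lowering.

Request:
servo_tool(plan=[[0.01,-0.01,0.3,0,0,0,50],[0.01,-0.01,0.55,0,0,0,50],[0.01,-0.01,0.7,0,0,0,50],[0.01,-0.01,0.77,0,0,0,50],[0.01,-0.01,0.77,0,0,0,50],[0.01,-0.01,0.77,0,0,0,50]])

```text
time: 6.75
tool_pos: [0.6299, 0.3112, 0.0482]
ee_rot: [3.141, -0.001, -0.002]
wrist_force: [0.2, 0.1, -0.8]
width: 0.0591
finger_force: 30.0
```

Request:
servo_tool(plan=[[0,0,0.015,0,0,0,50],[0,0,0.03,0,0,0,50],[0,0,0.045,0,0,0,50],[0,0,0.055,0,0,0,50],[0,0,0.055,0,0,0,50]])

```text
time: 7.17
tool_pos: [0.6296, 0.3124, 0.0421]
ee_rot: [3.142, -0.0, -0.0]
wrist_force: [-0.7, 1.1, -1.0]
width: 0.0591
finger_force: 30.0
```

Request:
servo_tool(plan=[[0,0,0.005,0,0,0,50],[0,0,0.005,0,0,0,50],[0,0,0.01,0,0,0,50],[0,0,0.01,0,0,0,50]])

```text
time: 7.5
tool_pos: [0.6296, 0.3123, 0.041]
ee_rot: [-3.142, -0.0, -0.0]
wrist_force: [-0.0, 0.2, 0.4]
width: 0.059
finger_force: 30.0
```

Request:
servo_tool(plan=[[0,0,0.005,0,0,0,50],[0,0,0.005,0,0,0,50],[0,0,0.005,0,0,0,50]])

```text
time: 7.75
tool_pos: [0.6296, 0.3124, 0.041]
ee_rot: [-3.141, -0.0, -0.0]
wrist_force: [-2.1, -0.2, 2.6]
width: 0.0589
finger_force: 30.0
```

Contact (z holds at .041 and force is rising). Release and lift.

Request:
servo_tool(plan=[[0,0,0,0,0,0,61],[0,0,0,0,0,0,65],[0,0,0,0,0,0,75],[0,0,0,0,0,0,80],[0,0,0,0,0,0,80],[0,0,-0.2,0,0,0,80],[0,0,-0.5,0,0,0,80],[0,0,-0.8,0,0,0,80],[0,0,-0.8,0,0,0,80]])

```text
time: 8.5
tool_pos: [0.6331, 0.3137, 0.129]
ee_rot: [-3.137, -0.013, -0.001]
wrist_force: [0.4, -0.3, 2.1]
width: 0.0799
finger_force: 0.0
```

Request:
servo_tool(plan=[[0,0.82,0,0,0,0,80],[0,0.82,0,0,0,0,80],[0,0.82,0,0,0,0,80],[0,0.82,0,0,0,0,80]])

```text
time: 8.83
tool_pos: [0.6297, 0.2283, 0.1202]
ee_rot: [-3.142, 0.0, -0.004]
wrist_force: [0.3, 1.3, 0.2]
width: 0.0801
finger_force: 0.0
```

Request:
servo_tool(plan=[[-0.03,0.82,0,0,0,0,80],[-0.03,0.82,0,0,0,0,80],[-0.03,0.82,0,0,0,0,80],[-0.03,0.82,0,0,0,0,80],[-0.03,0.82,0,0,0,0,80],[-0.03,0.82,0,0,0,0,80]])

```text
time: 9.33
tool_pos: [0.6265, 0.1501, 0.1203]
ee_rot: [-3.141, 0.0, 0.001]
wrist_force: [-0.6, 0.6, 0.2]
width: 0.0796
finger_force: 0.0
```

```bash
python3 -c "
from h import *
wlook('w_sd',.016,.05)
im=robot.snapshot('scene')[:,:,::-1];cv2.imwrite('pics/s1.png',im)
a=cv2.imread('pics/w_sd_o.png')
o=ortho('scene',im,.02,.565,.69,.25,.375,.0005)
cv2.imwrite('pics/c1.png',np.hstack([cv2.resize(a,(400,400)),cv2.resize(o,(400,400))]))"
```

```text
w_sd tcp [0.6265 0.1501 0.1203] blob [0.6284 0.1455 0.0343 0.0346] 45.0 fov [254.37834 170.57056] [394.79834 298.37946]
```

View pics/c1.png

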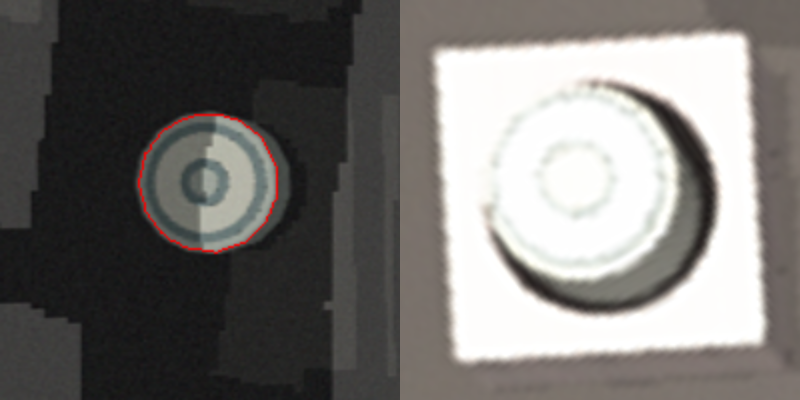

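The left crop shows the small dish at (208,183), i.e. at (.628,.1457). The right crop shows the large dish over its recess, and I'll check its parallax numerically.

```bash
python3 -c "
from h import *
u=proj('scene',[[.565+180/400*.125,.25+180/400*.125,.02],[.565+202/400*.125,.25+198/400*.125,.02]])
print(back('scene',u[:1],.034),back('scene',u[1:],.02),robot.get_obs()['tool_pos'],robot.get_obs()['ee_rot'])"
```

```text
[[0.62793431 0.31354818 0.034     ]] [[0.628125 0.311875 0.02    ]] [0.62642531 0.15004753 0.12027277] [-3.14122581e+00  8.32152400e-05  1.70012575e-03]
```

The large dish sits within 2 mm of the recess centre, at floor height. Now the small dish.

Request:
servo_tool(plan=[[0.02,0.045,0.35,0,0,0,80],[0.02,0.045,0.65,0,0,0,80],[0.02,0.045,0.82,0,0,0,80],[0.02,0.045,0.91,0,0,0,80],[0.02,0.045,0.96,0,0,0,70],[0.02,0.045,0.96,0,0,0,60],[0.02,0.045,0.96,0,0,0,50]])

```text
time: 10.02
tool_pos: [0.6294, 0.1443, 0.0258]
ee_rot: [-3.141, -0.002, 0.0]
wrist_force: [-0.4, -0.0, 0.2]
width: 0.0634
finger_force: 0.0
```

Request:
servo_tool(plan=[[0,0,0,0,0,0,45],[0,0,0,0,0,0,41],[0,0,0,0,0,0,38],[0,0,0,0,0,0,35],[0,0,0,0,0,0,32],[0,0,0,0,0,0,28],[0,0,0,0,0,0,28],[0,0,0,0,0,0,28]])

```text
time: 10.68
tool_pos: [0.629, 0.1438, 0.0253]
ee_rot: [-3.141, -0.001, -0.001]
wrist_force: [-0.7, 0.1, 4.6]
width: 0.0349
finger_force: 30.0
```

Request:
servo_tool(plan=[[0,0,-0.2,0,0,0,28],[0,0,-0.5,0,0,0,28],[0,0,-0.8,0,0,0,28],[0,0,-1,0,0,0,28],[0,0,-1,0,0,0,28]])

```text
time: 11.1
tool_pos: [0.6314, 0.1442, 0.1304]
ee_rot: [-3.14, -0.01, -0.0]
wrist_force: [0.2, 0.6, 0.6]
width: 0.0348
finger_force: 30.0
```

Request:
servo_tool(plan=[[-0.85,0.74,0,0,0,0,28],[-0.85,0.74,0,0,0,0,28],[-0.85,0.74,0,0,0,0,28],[-0.85,0.74,0,0,0,0,28]])

```text
time: 11.43
tool_pos: [0.5384, 0.067, 0.1214]
ee_rot: [3.14, 0.008, -0.003]
wrist_force: [0.7, 0.5, 0.8]
width: 0.0351
finger_force: 30.0
```

Request:
servo_tool(plan=[[-0.85,0.74,0,0,0,0,28],[-0.85,0.74,0,0,0,0,28],[-0.85,0.74,0,0,0,0,28],[-0.85,0.74,0,0,0,0,28],[-0.85,0.74,0,0,0,0,28],[-0.85,0.74,0,0,0,0,28]])

```text
time: 11.93
tool_pos: [0.4589, -0.0037, 0.1239]
ee_rot: [-3.141, 0.0, -0.001]
wrist_force: [-0.7, 0.4, 0.1]
width: 0.0347
finger_force: 30.0
```

```bash
python3 -c "
from h import *
wlook('w_bs',.02,.075,190)
print(robot.get_obs()['tool_pos'])"
```

```text
w_bs tcp [ 0.4589 -0.0037  0.1239] blob [ 0.4969 -0.0038  0.0216  0.0962] 5.2 fov [215.90483 134.13838] [432.83347 326.96902]
[ 0.45921852 -0.00351132  0.12405097]
```

View pics/w_bs_o.png

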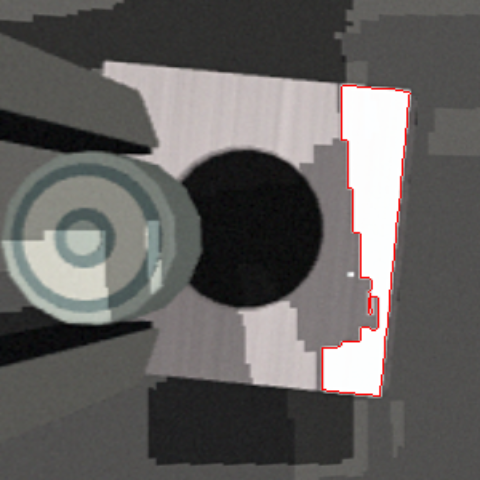

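The recess centre is at (244,228) against the TCP at (240,240). The wrist view reads y about 2 mm low, as it did before, so I shift +1 mm in x and -2 mm in y, then lower.

Request:
servo_tool(plan=[[0.01,0.02,0.3,0,0,0,28],[0.01,0.02,0.55,0,0,0,28],[0.01,0.02,0.7,0,0,0,28],[0.01,0.02,0.77,0,0,0,28],[0.01,0.02,0.77,0,0,0,28],[0.01,0.02,0.77,0,0,0,28]])

```text
time: 12.48
tool_pos: [0.4602, -0.0057, 0.0476]
ee_rot: [-3.142, -0.0, 0.0]
wrist_force: [1.1, 1.1, -0.2]
width: 0.035
finger_force: 30.0
```

Request:
servo_tool(plan=[[0,0,0.015,0,0,0,28],[0,0,0.03,0,0,0,28],[0,0,0.04,0,0,0,28],[0,0,0.05,0,0,0,28],[0,0,0.05,0,0,0,28]])

```text
time: 12.9
tool_pos: [0.4595, -0.0062, 0.0427]
ee_rot: [3.141, -0.0, -0.001]
wrist_force: [0.3, 0.2, 0.2]
width: 0.0347
finger_force: 30.0
```

Request:
servo_tool(plan=[[0,0,0.005,0,0,0,28],[0,0,0.005,0,0,0,28],[0,0,0.01,0,0,0,28],[0,0,0.01,0,0,0,28]])

```text
time: 13.23
tool_pos: [0.4594, -0.0062, 0.0414]
ee_rot: [3.142, 0.0, -0.001]
wrist_force: [0.8, -0.2, -0.2]
width: 0.0348
finger_force: 30.0
```

Request:
servo_tool(plan=[[0,0,0.005,0,0,0,28],[0,0,0.005,0,0,0,28],[0,0,0.005,0,0,0,28]])

```text
time: 13.48
tool_pos: [0.4594, -0.0062, 0.0413]
ee_rot: [3.141, -0.0, -0.001]
wrist_force: [-0.9, -0.4, 2.5]
width: 0.035
finger_force: 30.0
```

Request:
servo_tool(plan=[[0,0,0.005,0,0,0,28],[0,0,0.005,0,0,0,28],[0,0,0.005,0,0,0,28]])

```text
time: 13.73
tool_pos: [0.4594, -0.0062, 0.0412]
ee_rot: [3.141, -0.0, -0.0]
wrist_force: [-2.2, 1.1, 5.7]
width: 0.0352
finger_force: 30.0
```

Request:
servo_tool(plan=[[0,0,0,0,0,0,37],[0,0,0,0,0,0,42],[0,0,0,0,0,0,55],[0,0,0,0,0,0,60],[0,0,0,0,0,0,60],[0,0,-0.2,0,0,0,60],[0,0,-0.6,0,0,0,70],[0,0,-1,0,0,0,85],[0,0,-1,0,0,0,85]])

```text
time: 14.48
tool_pos: [0.4643, -0.0067, 0.1491]
ee_rot: [3.139, -0.016, -0.0]
wrist_force: [0.0, -0.4, 0.1]
width: 0.0767
finger_force: 0.0
```

Request:
servo_tool(plan=[[0,0.4,-0.7,0,0,0,85],[0,0.8,-0.7,0,0,0,85],[0,0.8,-0.7,0,0,0,85],[0,0.8,-0.7,0,0,0,85]])

```text
time: 14.82
tool_pos: [0.4611, -0.0901, 0.2141]
ee_rot: [3.137, -0.007, -0.005]
wrist_force: [-0.2, 0.4, -0.7]
width: 0.0853
finger_force: 0.0
```

Request:
servo_tool(plan=[[0,0.8,0,0,0,0,85],[0,0.8,0,0,0,0,85],[0,0.8,0,0,0,0,85]])

```text
time: 15.07
tool_pos: [0.4588, -0.1707, 0.2092]
ee_rot: [3.139, 0.002, -0.006]
wrist_force: [-0.2, 0.0, -0.9]
width: 0.0849
finger_force: 0.0
```

Request:
servo_tool(plan=[[0,0.8,0,0,0,0,85],[0,0.8,0,0,0,0,85],[0,0.8,0,0,0,0,85]])

```text
time: 15.32
tool_pos: [0.4587, -0.2503, 0.2088]
ee_rot: [3.14, 0.002, -0.006]
wrist_force: [0.6, 0.2, 0.8]
width: 0.0851
finger_force: 0.0
```

Request:
servo_tool(plan=[[0,0.75,0,0,0,0,85],[0,0.75,0,0,0,0,85],[0,0.75,0,0,0,0,85],[0,0.75,0,0,0,0,85],[0,0.75,0,0,0,0,85],[0,0.75,0,0,0,0,85]])

```text
time: 15.82
tool_pos: [0.4596, -0.3193, 0.2103]
ee_rot: [-3.141, 0.0, 0.001]
wrist_force: [-0.1, 0.6, -1.0]
width: 0.085
finger_force: 0.0
```

```bash
python3 -c "
from h import *
wlook('w_bo',.062,.06)
a=cv2.imread('pics/w_bo_o.png')
im=robot.snapshot('scene')[:,:,::-1];cv2.imwrite('pics/s2.png',im)
o=ortho('scene',im,.032,.395,.52,-.065,.06,.0005)
cv2.imwrite('pics/c2.png',np.hstack([cv2.resize(a,(400,400)),cv2.resize(o,(400,400))]))"
```

```text
w_bo tcp [ 0.4596 -0.3193  0.2103] blob [ 0.4574 -0.3232  0.0497  0.0448] 1.9 fov [251.3277  151.43721] [398.17102 286.39325]
```

View pics/c2.png

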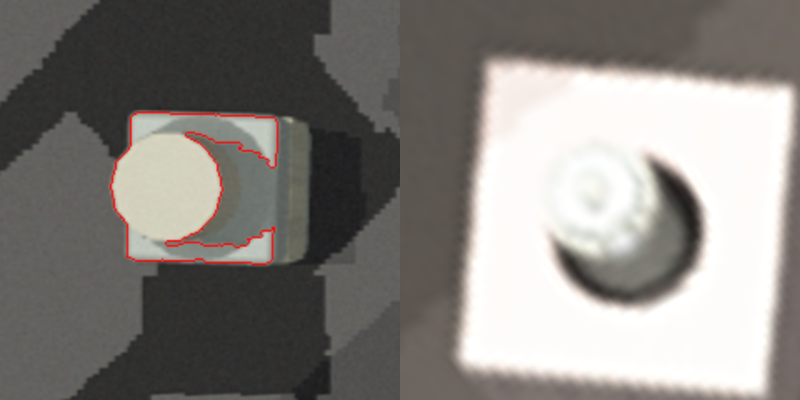

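The bottle body is centred at (203,188), within 4 mm of the TCP, with yaw about 1.8°. The small dish shows inside its recess. Grasp the bottle body.

Request:
servo_tool(plan=[[0.01,0.025,0.4,0,0,-0.02,85],[0.01,0.025,0.85,0,0,-0.02,85],[0.01,0.025,0.85,0,0,-0.02,85],[0.01,0.025,0.85,0,0,-0.02,85]])

```text
time: 16.25
tool_pos: [0.4584, -0.3211, 0.1222]
ee_rot: [-3.136, 0.006, 0.032]
wrist_force: [-0.7, -0.1, 0.1]
width: 0.0849
finger_force: 0.0
```

Request:
servo_tool(plan=[[0,0,0.3,0,0,0,85],[0,0,0.55,0,0,0,85],[0,0,0.72,0,0,0,85],[0,0,0.8,0,0,0,80],[0,0,0.8,0,0,0,70],[0,0,0.8,0,0,0,60]])

```text
time: 16.75
tool_pos: [0.4617, -0.3246, 0.0481]
ee_rot: [3.139, -0.003, 0.031]
wrist_force: [0.3, -0.5, 0.4]
width: 0.0704
finger_force: 0.0
```

Request:
servo_tool(plan=[[0,0,0,0,0,0,55],[0,0,0,0,0,0,51],[0,0,0,0,0,0,48],[0,0,0,0,0,0,45],[0,0,0,0,0,0,42],[0,0,0,0,0,0,38],[0,0,0,0,0,0,38],[0,0,0,0,0,0,38]])

```text
time: 17.42
tool_pos: [0.4608, -0.3237, 0.0466]
ee_rot: [3.141, -0.001, 0.031]
wrist_force: [-0.0, 1.7, 5.4]
width: 0.0461
finger_force: 30.0
```

Request:
servo_tool(plan=[[0,0,-0.2,0,0,0,38],[0,0,-0.5,0,0,0,38],[0,0,-0.8,0,0,0,38],[0,0,-0.9,0,0,0,38],[0,0,-0.9,0,0,0,38],[0,0,-0.9,0,0,0,38]])

```text
time: 17.92
tool_pos: [0.46, -0.3236, 0.1346]
ee_rot: [-3.142, 0.001, 0.031]
wrist_force: [-0.0, 0.6, -1.8]
width: 0.0456
finger_force: 30.0
```

Request:
servo_tool(plan=[[0.15,-0.3,0,0,0,0,38],[0.38,-0.81,0,0,0,0,38],[0.38,-0.81,0,0,0,0,38],[0.38,-0.81,0,0,0,0,38]])

```text
time: 18.25
tool_pos: [0.4953, -0.2376, 0.132]
ee_rot: [-3.137, 0.004, 0.035]
wrist_force: [0.2, -0.6, -1.7]
width: 0.0458
finger_force: 30.0
```

Request:
servo_tool(plan=[[0.38,-0.81,0,0,0,0,38],[0.38,-0.81,0,0,0,0,38],[0.38,-0.81,0,0,0,0,38]])

```text
time: 18.5
tool_pos: [0.5315, -0.1548, 0.1328]
ee_rot: [-3.137, 0.003, 0.035]
wrist_force: [0.2, -0.5, -1.2]
width: 0.0456
finger_force: 30.0
```

Request:
servo_tool(plan=[[0.38,-0.81,0,0,0,0,38],[0.38,-0.81,0,0,0,0,38],[0.38,-0.81,0,0,0,0,38]])

```text
time: 18.75
tool_pos: [0.5672, -0.0727, 0.133]
ee_rot: [-3.138, 0.002, 0.036]
wrist_force: [-0.2, -0.4, -1.0]
width: 0.0459
finger_force: 30.0
```

Request:
servo_tool(plan=[[0.38,-0.81,0,0,0,-0.064,38],[0.38,-0.81,0,0,0,-0.064,38],[0.38,-0.81,0,0,0,-0.064,38],[0.38,-0.81,0,0,0,-0.064,38],[0.38,-0.81,0,0,0,-0.064,38],[0.38,-0.81,0,0,0,-0.064,38]])

```text
time: 19.25
tool_pos: [0.6013, 0.003, 0.1343]
ee_rot: [3.141, 0.002, 0.13]
wrist_force: [0.4, 0.1, -2.5]
width: 0.0458
finger_force: 30.0
```

```bash
python3 -c "
from h import *
wlook('w_bq',.02,.075,190)
o=robot.get_obs();print(o['tool_pos'],o['ee_rot'])"
```

```text
w_bq tcp [0.6013 0.003  0.1343] blob [0.63   0.0052 0.0457 0.0964] 7.4 fov [222.23694 120.10874] [440.01086 329.30487]
[0.60146656 0.00295678 0.13472134] [3.14096248e+00 1.57820801e-03 1.29213271e-01]
```

View pics/w_bq_o.png

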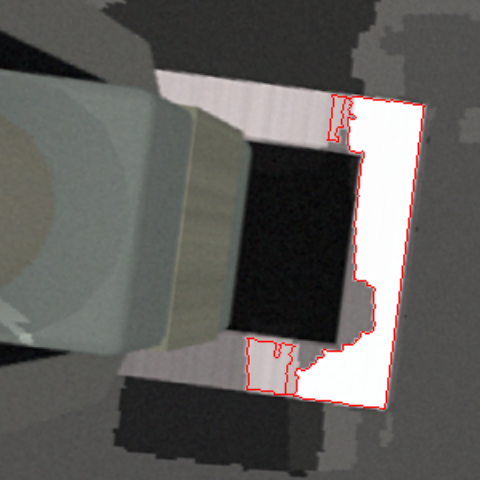

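The block's right edge mid at (405,256) gives a recess centre of about (253,236). Shift 4 mm along tool x, yaw matches, then lower.

Request:
servo_tool(plan=[[0.04,0,0.25,0,0,0,38],[0.04,0,0.45,0,0,0,38],[0.04,0,0.58,0,0,0,38],[0.04,0,0.65,0,0,0,38],[0.04,0,0.65,0,0,0,38],[0.04,0,0.65,0,0,0,38]])

```text
time: 19.8
tool_pos: [0.6061, 0.0048, 0.0707]
ee_rot: [3.141, -0.0, 0.131]
wrist_force: [0.7, 0.9, -0.9]
width: 0.0459
finger_force: 30.0
```

Request:
servo_tool(plan=[[0,0,0.015,0,0,0,38],[0,0,0.03,0,0,0,38],[0,0,0.045,0,0,0,38],[0,0,0.055,0,0,0,38],[0,0,0.055,0,0,0,38]])

```text
time: 20.22
tool_pos: [0.6061, 0.0055, 0.065]
ee_rot: [3.141, -0.0, 0.132]
wrist_force: [0.8, -1.3, -2.1]
width: 0.0456
finger_force: 30.0
```

Request:
servo_tool(plan=[[0,0,0.005,0,0,0,38],[0,0,0.01,0,0,0,38],[0,0,0.015,0,0,0,38],[0,0,0.015,0,0,0,38]])

```text
time: 20.55
tool_pos: [0.606, 0.0054, 0.0633]
ee_rot: [3.142, 0.0, 0.131]
wrist_force: [-1.2, 0.2, -1.1]
width: 0.046
finger_force: 30.0
```

Request:
servo_tool(plan=[[0,0,0.005,0,0,0,38],[0,0,0.005,0,0,0,38],[0,0,0.01,0,0,0,38],[0,0,0.01,0,0,0,38]])

```text
time: 20.88
tool_pos: [0.6062, 0.0054, 0.0627]
ee_rot: [3.141, -0.0, 0.131]
wrist_force: [0.4, -0.3, -0.5]
width: 0.0456
finger_force: 30.0
```

Request:
servo_tool(plan=[[0,0,0.005,0,0,0,38],[0,0,0.005,0,0,0,38],[0,0,0.005,0,0,0,38]])

```text
time: 21.13
tool_pos: [0.6062, 0.0054, 0.0626]
ee_rot: [3.141, -0.0, 0.131]
wrist_force: [-1.6, 0.2, 2.9]
width: 0.0459
finger_force: 30.0
```

Request:
servo_tool(plan=[[0,0,0,0,0,0,48],[0,0,0,0,0,0,52],[0,0,0,0,0,0,65],[0,0,0,0,0,0,80],[0,0,0,0,0,0,80],[0,0,0,0,0,0,80],[0,0,-0.3,0,0,0,80],[0,0,-0.6,0,0,0,80],[0,0,-1,0,0,0,80],[0,0,-1,0,0,0,80],[0,0,-1,0,0,0,80]])

```text
time: 22.05
tool_pos: [0.6082, 0.0053, 0.166]
ee_rot: [3.14, -0.008, 0.131]
wrist_force: [-0.3, -1.2, -0.1]
width: 0.0798
finger_force: 0.0
```

Request:
servo_tool(plan=[[-0.1,0.79,0,0,0,-0.009,80],[-0.1,0.79,0,0,0,-0.009,80],[-0.1,0.79,0,0,0,-0.009,80]])

```text
time: 22.3
tool_pos: [0.6054, -0.08, 0.1596]
ee_rot: [3.139, 0.004, 0.14]
wrist_force: [-0.6, 0.3, -0.8]
width: 0.0798
finger_force: 0.0
```

Request:
servo_tool(plan=[[-0.1,0.79,0,0,0,0,70],[-0.1,0.79,0,0,0,0,60],[-0.1,0.79,0,0,0,0,60]])

```text
time: 22.55
tool_pos: [0.6068, -0.1598, 0.1594]
ee_rot: [3.139, 0.004, 0.139]
wrist_force: [-0.0, 0.8, -0.6]
width: 0.0634
finger_force: 0.0
```

Request:
servo_tool(plan=[[-0.1,0.79,0,0,0,0,60],[-0.1,0.79,0,0,0,0,60],[-0.1,0.79,0,0,0,0,60]])

```text
time: 22.8
tool_pos: [0.6082, -0.2392, 0.1593]
ee_rot: [3.14, 0.004, 0.139]
wrist_force: [-0.5, -0.2, -0.3]
width: 0.0601
finger_force: 0.0
```

Request:
servo_tool(plan=[[-0.1,0.79,0,0,0,0,60],[-0.1,0.79,0,0,0,0,60],[-0.1,0.79,0.4,0,0,0,60],[-0.1,0.79,0.4,0,0,0,60],[-0.1,0.79,0.4,0,0,0,60],[-0.1,0.79,0.4,0,0,0,60]])

```text
time: 23.3
tool_pos: [0.6112, -0.3115, 0.1214]
ee_rot: [-3.14, 0.001, 0.147]
wrist_force: [-0.2, -0.6, -0.4]
width: 0.0598
finger_force: 0.0
```

```bash
python3 -c "
from h import *
wlook('w_cs',.016,.06)
o=robot.get_obs();print(o['tool_pos'],o['ee_rot'])
a=cv2.imread('pics/w_cs_o.png')
im=robot.snapshot('scene')[:,:,::-1];cv2.imwrite('pics/s3.png',im)
cv2.imwrite('pics/c3.png',np.hstack([cv2.resize(a,(400,400)),cv2.resize(im[180:300,260:380],(400,400),interpolation=2)]))"
```

```text
w_cs tcp [ 0.6112 -0.3115  0.1214] blob [ 0.6089 -0.3157  0.0722  0.0255] 8.1 fov [238.49426 144.04341] [419.98953 317.8806 ]
[ 0.61201915 -0.31180181  0.12312164] [ 3.14120103e+00 -1.06251931e-03  1.47090220e-01]
```

View pics/c3.png

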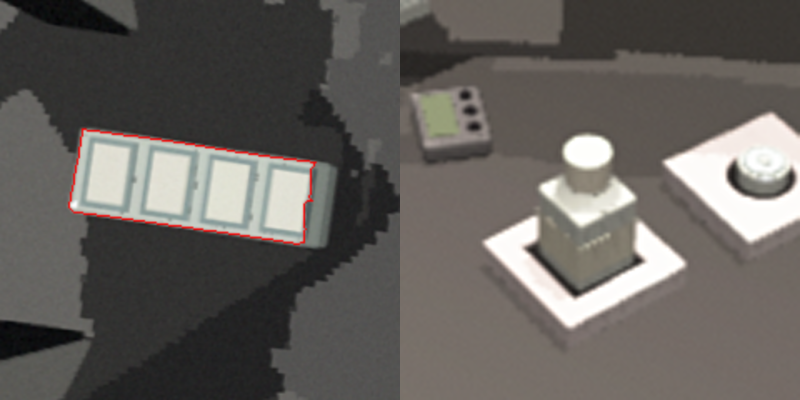

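The bottle stands upright in its square recess. The white four-well slide is centred at (193,186), about 2–4 mm off the TCP, and the yaw matches. Grasp.

Request:
servo_tool(plan=[[-0.02,0.03,0.35,0,0,0,60],[-0.02,0.03,0.65,0,0,0,60],[-0.02,0.03,0.82,0,0,0,60],[-0.02,0.03,0.92,0,0,0,60],[-0.02,0.03,0.98,0,0,0,55],[-0.02,0.03,0.98,0,0,0,48],[-0.02,0.03,0.98,0,0,0,42]])

```text
time: 23.98
tool_pos: [0.6109, -0.3166, 0.026]
ee_rot: [3.139, -0.002, 0.146]
wrist_force: [0.1, 0.3, 0.4]
width: 0.045
finger_force: 0.0
```

Request:
servo_tool(plan=[[0,0,0,0,0,0,36],[0,0,0,0,0,0,32],[0,0,0,0,0,0,28],[0,0,0,0,0,0,25],[0,0,0,0,0,0,22],[0,0,0,0,0,0,18],[0,0,0,0,0,0,18],[0,0,0,0,0,0,18]])

```text
time: 24.65
tool_pos: [0.6102, -0.3166, 0.025]
ee_rot: [3.141, -0.001, 0.146]
wrist_force: [-0.8, 0.4, 5.5]
width: 0.026
finger_force: 30.0
```

Request:
servo_tool(plan=[[0,0,-0.2,0,0,0,18],[0,0,-0.5,0,0,0,18],[0,0,-0.9,0,0,0,18],[0,0,-0.9,0,0,0,18]])

```text
time: 24.98
tool_pos: [0.6132, -0.3186, 0.1231]
ee_rot: [3.132, -0.011, 0.146]
wrist_force: [1.8, -1.1, 1.6]
width: 0.0259
finger_force: 30.0
```

Request:
servo_tool(plan=[[0,0,-0.4,0,0,0.05,18],[0,0,-0.85,0,0,0.093,18],[0,0,-0.85,0,0,0.093,18],[0,0,-0.85,0,0,0.093,18],[0,0,-0.85,0,0,0.093,18]])

```text
time: 25.4
tool_pos: [0.6096, -0.3163, 0.1982]
ee_rot: [3.142, 0.0, 0.0]
wrist_force: [-0.6, -0.1, -0.5]
width: 0.0255
finger_force: 30.0
```

Request:
servo_tool(plan=[[-0.12,-0.4,0,0,0,0,18],[-0.24,-0.9,0,0,0,0,18],[-0.24,-0.9,0,0,0,0,18],[-0.24,-0.9,0,0,0,0,18]])

```text
time: 25.73
tool_pos: [0.5844, -0.223, 0.1961]
ee_rot: [-3.139, 0.005, 0.003]
wrist_force: [0.2, -0.8, -0.0]
width: 0.0251
finger_force: 30.0
```

Request:
servo_tool(plan=[[-0.24,-0.9,0,0,0,0,18],[-0.24,-0.9,0,0,0,0,18],[-0.24,-0.9,0,0,0,0,18]])

```text
time: 25.98
tool_pos: [0.5605, -0.1328, 0.1972]
ee_rot: [-3.139, 0.003, 0.002]
wrist_force: [0.8, -0.2, -0.2]
width: 0.0256
finger_force: 30.0
```

Request:
servo_tool(plan=[[-0.24,-0.9,0,0,0,0,18],[-0.24,-0.9,0,0,0,0,18],[-0.24,-0.9,0,0,0,0,18]])

```text
time: 26.23
tool_pos: [0.5367, -0.0429, 0.1979]
ee_rot: [-3.139, 0.002, 0.003]
wrist_force: [-0.4, -0.0, 0.3]
width: 0.0257
finger_force: 30.0
```

Request:
servo_tool(plan=[[-0.24,-0.9,0,0,0,0,18],[-0.24,-0.9,0,0,0,0,18],[-0.24,-0.9,0,0,0,0,18]])

```text
time: 26.48
tool_pos: [0.513, 0.0469, 0.1981]
ee_rot: [-3.14, 0.002, 0.003]
wrist_force: [-0.2, -0.5, -0.9]
width: 0.0254
finger_force: 30.0
```

Request:
servo_tool(plan=[[-0.24,-0.9,0,0,0,0,18],[-0.24,-0.9,0,0,0,0,18],[-0.24,-0.9,0,0,0,0,18]])

```text
time: 26.73
tool_pos: [0.4893, 0.1369, 0.1981]
ee_rot: [-3.14, 0.001, 0.003]
wrist_force: [-0.4, -0.1, -0.2]
width: 0.0254
finger_force: 30.0
```

Request:
servo_tool(plan=[[-0.24,-0.9,0,0,0,0,18],[-0.24,-0.9,0,0,0,0,18],[-0.24,-0.9,0,0,0,0,18],[-0.24,-0.9,0,0,0,0,18]])

```text
time: 27.07
tool_pos: [0.4661, 0.2249, 0.1981]
ee_rot: [3.141, 0.001, 0.003]
wrist_force: [0.9, 0.5, -0.5]
width: 0.0257
finger_force: 30.0
```

Request:
servo_tool(plan=[[-0.25,-0.91,0,0,0,0.118,18],[-0.25,-0.91,0,0,0,0.118,18],[-0.25,-0.91,0,0,0,0.118,18],[-0.25,-0.91,0.35,0,0,0.118,18],[-0.25,-0.91,0.7,0,0,0.118,18],[-0.25,-0.91,0.7,0,0,0.118,18],[-0.25,-0.91,0.7,0,0,0.118,18],[-0.25,-0.91,0.7,0,0,0.118,18]])

```text
time: 27.73
tool_pos: [0.4429, 0.3138, 0.1303]
ee_rot: [-3.141, -0.002, -0.188]
wrist_force: [0.5, 0.4, 0.2]
width: 0.0256
finger_force: 30.0
```

```bash
python3 -c "
from h import *
wlook('w_bo2',.02,.075,190)
o=robot.get_obs();print(o['tool_pos'],o['ee_rot'])"
```

```text
w_bo2 tcp [0.4429 0.3138 0.1303] blob [0.4815 0.319  0.0684 0.0198] 79.4 fov [202.86562 115.68804] [433.1728 336.88  ]
[0.4433219  0.31437783 0.13148833] [-3.13940978 -0.00366317 -0.18760078]
```

View pics/w_bo2_o.png

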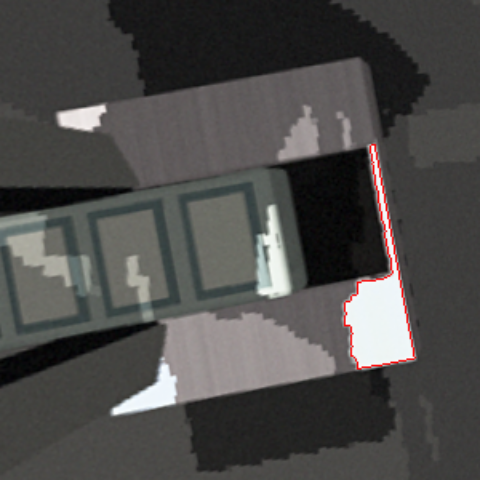

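The oblong recess centre is at about (237,237), within 1 mm of the TCP, with matching yaw. Lowering.

Request:
servo_tool(plan=[[0,-0.01,0.3,0,0,0,18],[0,-0.01,0.55,0,0,0,18],[0,-0.01,0.74,0,0,0,18],[0,-0.01,0.83,0,0,0,18],[0,-0.01,0.83,0,0,0,18],[0,-0.01,0.83,0,0,0,18]])

```text
time: 28.28
tool_pos: [0.4426, 0.3161, 0.0478]
ee_rot: [-3.14, -0.002, -0.186]
wrist_force: [0.5, 0.9, -0.1]
width: 0.0256
finger_force: 30.0
```

Request:
servo_tool(plan=[[0,0,0.015,0,0,0,18],[0,0,0.03,0,0,0,18],[0,0,0.04,0,0,0,18],[0,0,0.045,0,0,0,18],[0,0,0.045,0,0,0,18]])

```text
time: 28.7
tool_pos: [0.4413, 0.3158, 0.0417]
ee_rot: [-3.141, -0.0, -0.186]
wrist_force: [-0.9, 0.5, -0.3]
width: 0.0257
finger_force: 30.0
```

Request:
servo_tool(plan=[[0,0,0.005,0,0,0,18],[0,0,0.005,0,0,0,18],[0,0,0.008,0,0,0,18],[0,0,0.008,0,0,0,18]])

```text
time: 29.03
tool_pos: [0.4412, 0.3158, 0.0409]
ee_rot: [3.142, -0.0, -0.186]
wrist_force: [0.1, -0.0, 1.4]
width: 0.0258
finger_force: 30.0
```

Request:
servo_tool(plan=[[0,0,0.005,0,0,0,18],[0,0,0.005,0,0,0,18],[0,0,0.005,0,0,0,18]])

```text
time: 29.28
tool_pos: [0.4413, 0.3158, 0.0409]
ee_rot: [-3.142, -0.0, -0.186]
wrist_force: [-2.6, -2.2, 5.2]
width: 0.0254
finger_force: 30.0
```

Contact. Release, lift clear and check.

Request:
servo_tool(plan=[[0,0,0,0,0,0,27],[0,0,0,0,0,0,31],[0,0,0,0,0,0,42],[0,0,0,0,0,0,55],[0,0,0,0,0,0,55],[0,0,-0.2,0,0,0,55],[0,0,-0.6,0,0,0,55],[0,0,-1,0,0,0,55],[0,0,-1,0,0,0,55]])

```text
time: 30.03
tool_pos: [0.4455, 0.3182, 0.1495]
ee_rot: [-3.131, -0.013, -0.186]
wrist_force: [1.3, 0.9, 1.1]
width: 0.0549
finger_force: 0.0
```

Request:
servo_tool(plan=[[-0.3,0,-0.6,0,0,0,55],[-0.5,0,-1,0,0,0,55],[-0.5,0,-1,0,0,0,55],[-0.5,0,-1,0,0,0,55],[-0.5,0,-1,0,0,0,55]])

```text
time: 30.45
tool_pos: [0.3926, 0.3258, 0.2423]
ee_rot: [-3.138, -0.004, -0.185]
wrist_force: [-0.3, -0.8, -0.5]
width: 0.0548
finger_force: 0.0
```

```bash
python3 -c "
from h import *
a=robot.snapshot('scene')[:,:,::-1];b=robot.snapshot('side')[:,:,::-1]
cv2.imwrite('pics/fin.png',np.hstack([cv2.resize(a[170:420,250:520],(430,400),interpolation=2),cv2.resize(b[120:330,180:410],(370,400),interpolation=2)]))"
```

```text
(no output)
```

View pics/fin.png

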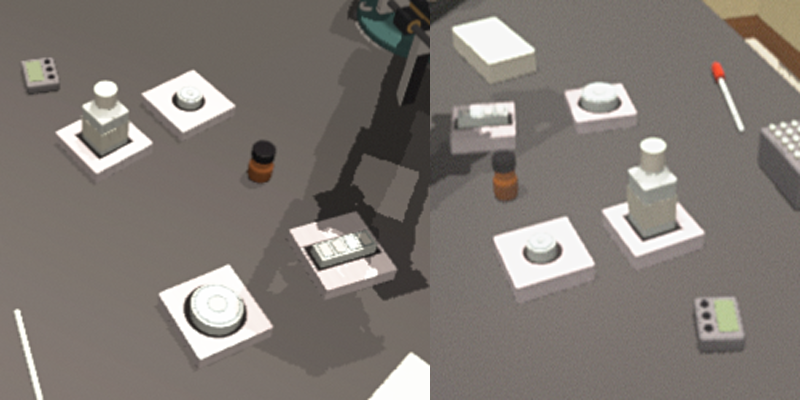

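The final pictures show all four items flat in their matching recesses: bottle (105,125), small dish (190,95), large dish (216,307) and slide (343,247). The jar and timer look undisturbed and the gripper is clear.

```bash
python3 -c "
from bench import robot
print(robot.close_job())"
```

```text
the job is handed in; nothing more can be done
None
```

The job is handed in at about 30 s: both dishes, the bottle and the chamber slide sit flat in their matching recesses, all released, with the amber jar and timer left where they were; no judging result came back.

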